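# Build up a bearing press stack

### The job

Build the pressing stack in the middle of the round press plate, each part centred on the one below and lying flat: first the short wide bushing standing upright, on it the bearing, on that the small spacer ring, and last the aluminium block laid flat as the soft pad for the ram. Build it one part at a time in that order, let every part go, and leave the tall bushing, the black bench block and the bottle standing where they are.

Things in the scene. Friction and masses are not known exactly. Their poses are not given: they have to be found in the camera images.
- press_plate: round turned steel plate fixed on the bench, 110 mm diameter, 14 mm thick, flat on top, with a small bore in its middle, four little bolt holes and one fine turned centring ring of 60 mm diameter; origin at the centre of its underside, z up
- plate_top (a point): centre of the press plate's top face, 14 mm above the bench
- sleeve: short wide turned steel bushing standing upright, 47 mm diameter, 50 mm high, flat ends; origin at the centre of its underside, z up along its axis
- race: grey steel roller bearing, a ring with a wide open middle, lying flat, 42 mm outer diameter, 15 mm high; solid for contact (nothing enters its bore); origin at the centre of its underside, z up along its axis
- spacer: small plain steel spacer ring lying flat, 27 mm outer diameter, 8 mm high; solid for contact; origin at the centre of its underside, z up along its axis
- pad: bare aluminium block lying flat, 28 mm (its x) by 68 mm (its y) by 16 mm high; grip it across its 28 mm; origin at the centre of its underside, z up
- tall_bushing: bystander: tall slim steel bushing standing upright, 36 mm diameter, 97 mm high, loose; origin at the centre of its underside
- black_block: bystander: blackened steel bench block standing loose, 36 mm (x) by 46 mm (y) by 50 mm high; origin at the centre of its underside
- fluid_bottle: bystander: small white bottle of marking-out fluid with a white screw cap, standing loose, 51 mm diameter, 73 mm high; origin at the centre of its underside
Things that resemble listed ones, but are neither listed nor needed, are in the scene too. Of the things like the pad, leave any that is orange; of the rest the larger one is meant.

How it is judged:
By the outcome, as a careful person would: the job done as asked, in the order asked, and still so for the second after the job is handed in, with the robot touching nothing.
It also fails if it takes over 109 s, if anything falls off the work surface, if the arm or the gripper's body presses on something with over 40 N, if the wrist force passes 120 N, or if a joint passes its speed limit or range.

### The arm

A 7-joint arm with a two-finger parallel gripper is mounted at the origin on a cart in front of the work surface, level with it; the furniture and walls round the work are solid. World frame = base frame: x ahead of the robot, y to its left, z up, the work surface at z = 0. Lengths are in m, angles in rad, forces in N, time in s.
With the tool pointing down it reaches from about 0.35 to 0.9 m from the base axis. Payload 19.9 kg.
Tool frame: the origin (TCP) lies midway between the tips of the shut fingers; the grasp point (between the pads) lies 19 mm behind it; x points along the fingers, y is the direction in which the jaws open and shut, and the axes are right-handed (so a half turn about x gives the same grasp; the last joint's range is limited). The gripper opens to 85 mm and grips with 20 to 120 N. Pads are 22 mm wide; open, the fingers measure 114 mm over their backs; the gripper's body (76 mm by 85 mm) begins 54 mm behind the grasp point. The pads swing forward as they close: fully open they stand 13 mm farther back than shut.
Start: joints at [-1.26, 0.417, -0.01, 1.614, 0.005, 1.111, -0.053], TCP at [0.215, 0.587, 0.231] pointing down, gripper open.
Joint ranges: [-2.81, 2.81], [-0.39, 2.02], [-1.27, 1.25], [0.06, 2.57], [-1.19, 4.33], [0.19, 2], [-2.82, 2.82]. Speed limits (rad/s): [1.89, 1.89, 2.39, 2.39, 3.01, 3.01, 3.01].

### API

Orientations are given as a unit quaternion [x, y, z, w].
In Python, from bench import ctrl gives the robot as it stands.
- The arm moves only by the tool play_rows, never from a script. Its argument "targets" is a list of rows, each a list of 3 entries, a list of its own where there are three numbers: the opening, from 0 (shut) to 1 (fully open), then the shift along the tool's x, y, z in mm, then the turn, a rotation vector about the tool's x, y, z in degrees. A call has 1 to 12 rows; each row shifts and turns the commanded pose from where the row before left it, along the tool's axes as they then stand; what a row does not reach is not made up. A row lasts 1/8 s, in which the tool goes at most 62.5 mm and 10.7 degrees, less where a joint would pass 70% of its speed; a pose out of reach is approached as far as the arm can. A call is refused whole if a number of a shift passes 62.5 or a number of a turn 10.7, either way. A call with a gripper value outside its range is refused whole. The fingers move at their own pace and stop on an object; "squeeze" is the grip in N (left out, the last holds). Time passes only in rows, so rows that do not move let the fingers close. It gives the time, the measured TCP pose, the force and the opening at its end, in the units of the state.
- ctrl.sense(): the state, without advancing time (a new reading comes with each control period).
- ctrl.camera(name): name is "scene" or "top" or "wrist"; returns a dict with "image" (384x512x3 uint8, red, green, blue), "K" (3x3 intrinsics, pixels), "distortion" ([k1, k2, p1, p2, k3] as OpenCV has them; the pictures are not rectified), "rvec" (rotation vector, rad) and "tvec" (3), from world to camera coordinates, as OpenCV has them. Camera axes: x right, y down, z forward; pixel columns grow to the right and rows downward; lengths in m; the calibration is good to about 2 mm. A picture is of the moment at which its call begins. There is no depth.
- ctrl.finish_job(): hands the job in, once; it reports no verdict.
The state is a dict: "time_s": time; "joints": joint angles; "qvel": joint speeds; "effort": joint torques, N m; "ee_pos": TCP position; "orientation": TCP orientation; "ft_force": force on the tool from outside, world axes, zero at the start; "torque": the same for the moment, N m; "opening": opening from 0.0 (shut) to 1.0 (fully open).
Only numpy, scipy, OpenCV 4.12 (cv2) and the standard library are available. Lean on these libraries where they do the work, as an engineer would, in place of code of your own. Each camera call takes 0.05 s, during which the arm holds its last target.

## Working session

There is one attempt and no reset: what is moved stays moved. The work goes in short steps, Python scripts to look and compute and a tool call to move; the robot and the scene stay as the last step left them, time stands still between calls to the robot, and variables do not carry over. Pictures are saved under pics/ and viewed, and the job is handed in when it is done.

Besides the shell and the picture viewer there is one more tool, called after "Call:" as name([rows], argument=value, ...), one row to a line, values as JSON. play_rows: Moves the arm, as the interface text tells. Its arguments: {"type":"object","properties":{"targets":{"type":"array","items":{"type":"array"}},"squeeze":{"type":"number"}},"required":["targets"]}

```bash
mkdir -p pics; cat > h.py <<'E'
import numpy as np,cv2
from bench import ctrl
from scipy.spatial.transform import Rotation as R
def cam(n,save=None):
    c=ctrl.camera(n)
    if save: cv2.imwrite('pics/'+save,c['image'][:,:,::-1])
    return c
def ray(c,px):
    K=np.array(c['K']);d=np.array(c['distortion'])
    p=cv2.undistortPoints(np.array(px,float).reshape(-1,1,2),K,d).reshape(-1,2)
    Rm=cv2.Rodrigues(np.array(c['rvec'],float))[0];t=np.array(c['tvec'],float).ravel()
    D=np.c_[p,np.ones(len(p))]@Rm
    return -Rm.T@t,D
def onplane(c,px,z):
    o,D=ray(c,px); return o+D*((z-o[2])/D[:,2])[:,None]
def proj(c,P):
    return cv2.projectPoints(np.array(P,float).reshape(-1,1,3),np.array(c['rvec'],float),np.array(c['tvec'],float),np.array(c['K']),np.array(c['distortion']))[0].reshape(-1,2)
E
python3 - <<'E'
from h import *
s=ctrl.sense();print({k:np.round(v,3) for k,v in s.items()})
print(R.from_quat(s['orientation']).as_matrix().round(3))
for n in['scene','top','wrist']:
    c=cam(n,n+'0.png');o,D=ray(c,[[256,192]]);print(n,o.round(3),D.round(3),np.array(c['K'])[0,0])
E
```

```text
{'time_s': np.float64(0.0), 'joints': array([-1.261,  0.418, -0.01 ,  1.614,  0.005,  1.111, -0.053]), 'qvel': array([ 0.   ,  0.001, -0.   ,  0.001,  0.001, -0.001,  0.   ]), 'effort': array([-0.0000e+00, -8.6445e+01,  6.7900e-01, -4.3491e+01,  1.9000e-02,
        7.0000e-03,  0.0000e+00]), 'ee_pos': array([0.215, 0.586, 0.231]), 'orientation': array([ 0.123,  0.696, -0.124,  0.696]), 'ft_force': array([ 0.109,  0.212, -0.736]), 'torque': array([ 0.013, -0.029, -0.01 ]), 'opening': np.float64(1.0)}
[[-0.     0.345  0.939]
 [-0.001  0.939 -0.345]
 [-1.    -0.001  0.   ]]
scene [-0.035 -0.622  0.694] [[ 0.553  0.578 -0.6  ]] 465.6248220947809
top [ 0.405 -0.01   1.002] [[ 0.147  0.027 -0.989]] 376.2187700637672
wrist [0.145 0.611 0.373] [[ 0.264 -0.101 -0.959]] 333.9368272064679
```

View pics/scene0.png

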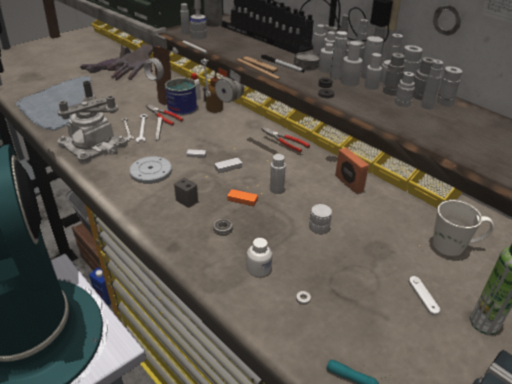

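View pics/top0.png

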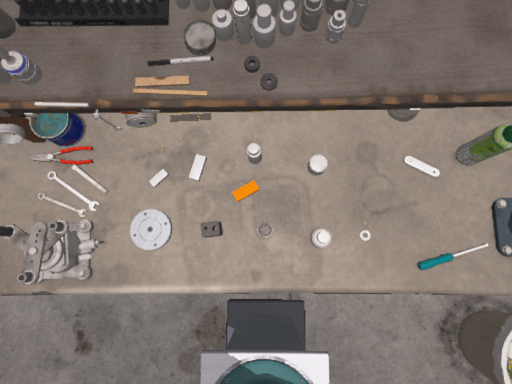

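View pics/wrist0.png

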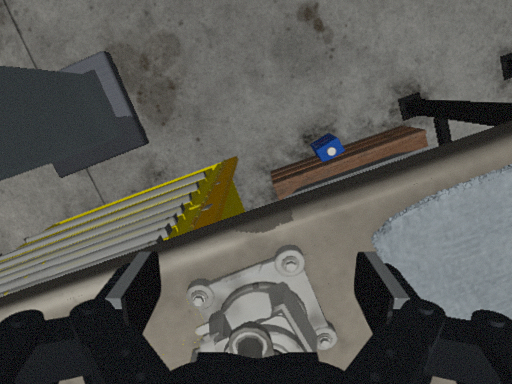

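```bash
python3 - <<'E'
from h import *
c=cam('top');im=c['image'][:,:,::-1]
a=cv2.resize(im[130:270,120:400],None,fx=2.8,fy=2.8,interpolation=cv2.INTER_CUBIC);cv2.imwrite('pics/topz.png',a)
c2=cam('scene');im=c2['image'][:,:,::-1]
a=cv2.resize(im[130:320,120:380],None,fx=3,fy=3,interpolation=cv2.INTER_CUBIC);cv2.imwrite('pics/scz.png',a)
for n,p,z in[('plate',(150,230),.014),('sleeve',(318,164),.05),('race',(265,230),.015),('spacer',(365,236),.008),('pad',(199,167),.016),('small',(158,178),.016),('tall',(254,152),.097),('black',(211,229),.05),('bottle',(321,238),.073)]: print(n,onplane(c,[p],z)[0].round(3))
E
```

```text
plate [0.453 0.296 0.014]
sleeve [ 0.619 -0.144  0.05 ]
race [ 0.452 -0.006  0.015]
spacer [ 0.436 -0.264  0.008]
pad [0.621 0.17  0.016]
small [0.592 0.28  0.016]
tall [0.64  0.02  0.097]
black [0.453 0.13  0.05 ]
bottle [ 0.429 -0.142  0.073]
```

View pics/topz.png

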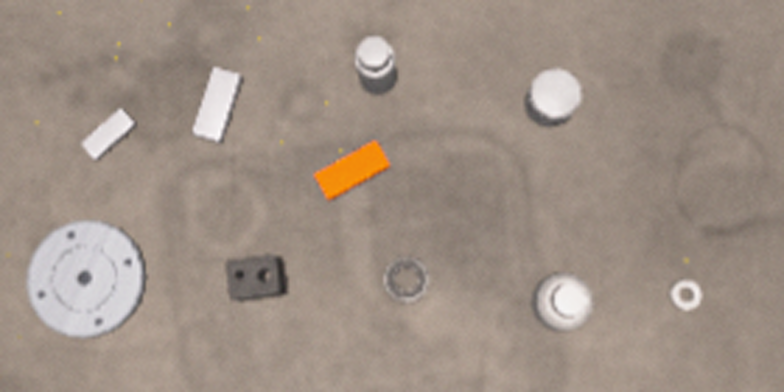

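View pics/scz.png

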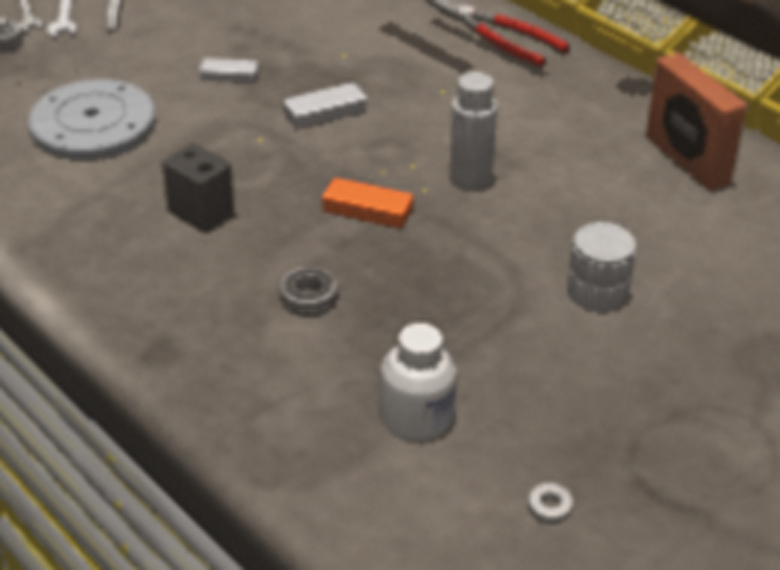

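```bash
cat > m.py <<'E'
from h import *
c=cam('top');im=c['image'].astype(int);hsv=cv2.cvtColor(c['image'],cv2.COLOR_RGB2HSV)
g=im.min(2)
def blob(g,box,thr,z,lo=True,name=''):
    x0,y0,x1,y1=box
    m=(g[y0:y1,x0:x1]>thr) if lo else (g[y0:y1,x0:x1]<thr)
    n,l,st,ce=cv2.connectedComponentsWithStats(m.astype(np.uint8))
    i=1+st[1:,4].argmax()
    cs,_=cv2.findContours((l==i).astype(np.uint8),cv2.RETR_EXTERNAL,cv2.CHAIN_APPROX_NONE)
    k=max(cs,key=cv2.contourArea)
    h=cv2.convexHull(k).reshape(-1,2)+[x0,y0]
    w=onplane(c,h,z)[:,:2]
    r=cv2.minAreaRect((w*1000).astype(np.float32))
    e=cv2.fitEllipse((onplane(c,k.reshape(-1,2)+[x0,y0],z)[:,:2]*1000).astype(np.float32))
    print(name,'rect',np.round(r[0],1),np.round(r[1],1),round(r[2],1),'ell',np.round(e[0],1),np.round(e[1],1),'px',(ce[i]+[x0,y0]).round(1),st[i,4])
print(g[150:180,318],g[230,126:135],g[220:240,265],g[228:245,365],g[150:185,199])
blob(g,(120,200,182,262),150,.014,name='plate')
blob(g,(300,148,336,180),170,.05,name='sleeve')
blob(g,(355,226,376,247),150,.008,name='spacer')
blob(g,(182,146,214,186),160,.016,name='pad')
blob(g,(145,165,172,190),160,.016,name='small')
E
python3 m.py
```

```text
[129 131 132 131 161 198 212 216 219 219 220 221 220 222 222 225 229 232
 230 232 236 211 136  84  82 121 135 131 133 132] [133 136 135 162 191 204 202 202 207] [128 124 128 121 113 101 111 125 125 125 125 130 124 131 118 107 162 162
 135 140] [119 133 180 220 192 123 122 127 125 161 211 226 197 139 127 132 134] [123 125 122 122 144 205 221 221 222 223 225 225 225 226 227 229 228 230
 233 233 235 236 237 237 241 225 178 155 134 107  93 119 132 132 131]
plate rect [455.9 296.6] [106.6 106.5] 46.3 ell [456.1 297. ] [106.6 106.8] px [149.6 229.2] 1326
sleeve rect [ 621.3 -143.7] [41.2 42.2] 89.4 ell [ 622.2 -143.6] [42.2 43.4] px [318.  162.7] 236
spacer rect [ 439.4 -263.8] [26.4 26. ] 43.4 ell [ 439.1 -263.5] [26.6 27. ] px [364.7 234.9] 84
pad rect [622.  176.4] [27.6 69.3] 73.1 ell [622.  176.5] [29.  84.6] px [196.7 166.8] 263
small rect [593.9 280.5] [22.1 51. ] 43.2 ell [593.3 280.7] [22.8 62.5] px [157.8 177.4] 155
```

```bash
cat > go.py <<'E'
import sys
from h import *
def go(x,y,z,yaw=None):
    s=ctrl.sense();M=R.from_quat(s['orientation']).as_matrix();p=np.array(s['ee_pos'])
    d=(np.array([x,y,z])-p*1000) 
    print('t',round(s['time_s'],2),'pos',(p*1000).round(1),'zyaw',round(float(np.degrees(np.arctan2(M[1,2],M[0,2]))),2),'tilt',M[2].round(4),'open',round(float(s['opening']),3),'F',np.round(s['ft_force'],1))
    print('tool d',(M.T@d).round(1),'norm',np.linalg.norm(d).round(0),'rows',np.ceil(np.linalg.norm(d)/50))
if __name__=='__main__': go(*map(float,sys.argv[1:4]))
E
python3 go.py 621.5 -143.7 150
```

```text
t 0.3 pos [215.3 586.6 231. ] zyaw -20.15 tilt [-1.e+00 -5.e-04  1.e-04] open 1.001 F [ 0.7 -0.6  0.2]
tool d [  81.4 -545.6  632.9] norm 840.0 rows 17.0
```

Call:
play_rows([
  [1,[5,-34,39.5],[0,0,0]],
  [1,[5,-34,39.5],[0,0,0]],
  [1,[5,-34,39.5],[0,0,0]],
  [1,[5,-34,39.5],[0,0,0]],
  [1,[5,-34,39.5],[0,0,0]],
  [1,[5,-34,39.5],[0,0,0]],
  [1,[5,-34,39.5],[0,0,0]],
  [1,[5,-34,39.5],[0,0,0]],
  [1,[5,-34,39.5],[0,0,0]],
  [1,[5,-34,39.5],[0,0,0]],
  [1,[5,-34,39.5],[0,0,0]],
  [1,[5,-34,39.5],[0,0,0]],
])

```text
time_s: 1.8
ee_pos: [0.5204, 0.0389, 0.1713]
orientation: [0.124, 0.696, -0.124, 0.696]
ft_force: [1.4, 1.7, 0.6]
opening: 0.999
```

```bash
python3 go.py 621.5 -143.7 150
```

```text
t 1.8 pos [520.4  38.9 171.3] zyaw -20.14 tilt [-1.e+00  2.e-04  4.e-04] open 0.999 F [1.4 1.7 0.6]
tool d [  21.3 -136.6  157.7] norm 210.0 rows 5.0
```

Call:
play_rows([
  [1,[7,-34,39.5],[0,0,0]],
  [1,[7,-34,39.5],[0,0,0]],
  [1,[7,-34,39.5],[0,0,0]],
  [1,[0,-34.6,39.2],[0,0,0]],
  [1,[0,0,0],[0,0,0]],
  [1,[0,0,0],[0,0,0]],
])

```text
time_s: 2.55
ee_pos: [0.6205, -0.1418, 0.15]
orientation: [0.124, 0.696, -0.124, 0.696]
ft_force: [0.3, 0.7, -0.2]
opening: 1.001
```

```bash
python3 go.py 621.5 -143.7 16; python3 - <<'E'
from h import *
c=cam('wrist','w1.png'); print(proj(c,[[.6215,-.1437,.05],[.6215,-.1437,0]]).round(1))
t=cam('top','t1.png')
E
```

```text
t 2.55 pos [ 620.5 -141.8  150. ] zyaw -20.15 tilt [-1.e+00  1.e-04 -6.e-04] open 1.001 F [ 0.3  0.7 -0.2]
tool d [134.   -1.5   1.7] norm 134.0 rows 3.0
[[256.2 198.4]
 [256.4 181.8]]
```

View pics/w1.png

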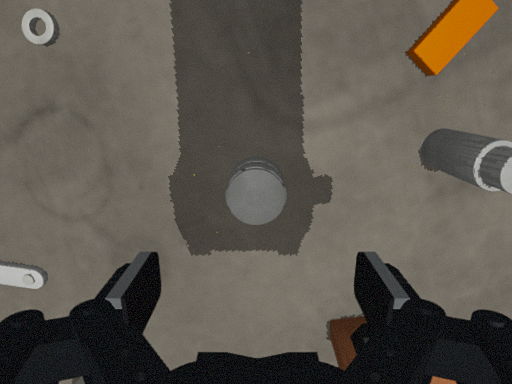

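Call:
play_rows([
  [0.9,[45,-0.7,0.8],[0,0,0]],
  [0.85,[45,-0.8,0.9],[0,0,0]],
  [0.8,[35,0,0],[0,0,0]],
  [0.7,[9,0,0],[0,0,0]],
  [0.4,[0,0,0],[0,0,0]],
  [0.4,[0,0,0],[0,0,0]],
  [0.4,[0,0,0],[0,0,0]],
], squeeze=25)

```text
time_s: 3.52
ee_pos: [0.6224, -0.1442, 0.0175]
orientation: [0.124, 0.696, -0.124, 0.697]
ft_force: [0.4, -0.8, -2.0]
opening: 0.541
```

```bash
python3 go.py 621.5 -143.7 16
```

```text
t 3.52 pos [ 622.4 -144.2   17.5] zyaw -20.15 tilt [-1.0e+00  3.0e-04  1.5e-03] open 0.541 F [ 0.4 -0.8 -2. ]
tool d [ 1.5  0.2 -1. ] norm 2.0 rows 1.0
```

Call:
play_rows([
  [0.75,[0,0,0],[0,0,0]],
  [0.75,[0,0,0],[0,0,0]],
  [0.75,[0,0,0],[10,0,0]],
  [0.75,[0,0,0],[10,0,0]],
  [0.75,[0,0,0],[10,0,0]],
  [0.75,[0,0,0],[10,0,0]],
  [0.75,[0,0,0],[10,0,0]],
  [0.75,[0,0,0],[10,0,0]],
  [0.75,[0,0,0],[10,0,0]],
  [0.75,[0,0,0],[10,0,0]],
  [0.75,[0,0,0],[10,0,0]],
])

```text
time_s: 4.9
ee_pos: [0.6219, -0.1441, 0.0165]
orientation: [0.581, 0.403, -0.581, 0.403]
ft_force: [-0.6, 0.2, 0.4]
opening: 0.753
```

Call:
play_rows([
  [0.4,[0,0,0],[0,0,0]],
  [0.4,[0,0,0],[0,0,0]],
  [0.4,[0,0,0],[0,0,0]],
  [0.4,[0,0,0],[0,0,0]],
], squeeze=50)

```text
time_s: 5.4
ee_pos: [0.6219, -0.1441, 0.0166]
orientation: [0.579, 0.406, -0.579, 0.406]
ft_force: [-2.4, 1.4, 5.8]
opening: 0.517
```

```bash
python3 go.py 621.5 -143.7 150
```

```text
t 5.4 pos [ 621.9 -144.1   16.6] zyaw -109.99 tilt [-1.e+00  2.e-04 -5.e-04] open 0.517 F [-2.4  1.4  5.8]
tool d [-133.4   -0.5   -0.3] norm 133.0 rows 3.0
```

Call:
play_rows([
  [0.4,[-20,0,0],[0,0,0]],
  [0.4,[-40,0,0],[0,0,0]],
  [0.4,[-45,0,0],[0,0,0]],
  [0.4,[-30,0,0],[0,0,0]],
  [0.4,[0,0,0],[0,0,0]],
])

```text
time_s: 6.02
ee_pos: [0.6227, -0.1448, 0.1546]
orientation: [0.581, 0.404, -0.578, 0.406]
ft_force: [0.5, -0.0, -2.4]
opening: 0.516
```

```bash
python3 go.py 456 296.8 150;python3 - <<'E'
from h import *
c=cam('scene','s2.png')
E
```

```text
t 6.03 pos [ 622.7 -144.8  154.6] zyaw -110.09 tilt [-1.      0.0041 -0.001 ] open 0.516 F [ 0.5 -0.  -2.4]
tool d [   3.6 -308.3 -357.4] norm 472.0 rows 10.0
```

View pics/s2.png

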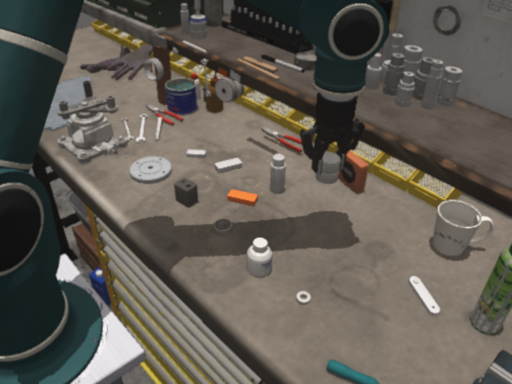

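Call:
play_rows([
  [0.4,[0,-16,-18],[0,0,0]],
  [0.4,[0,-31,-36],[0,0,0]],
  [0.4,[0,-31,-36],[0,0,0]],
  [0.4,[0,-31,-36],[0,0,0]],
  [0.4,[0,-31,-36],[0,0,0]],
  [0.4,[0,-31,-36],[0,0,0]],
  [0.4,[0,-31,-36],[0,0,0]],
  [0.4,[0,-31,-36],[0,0,0]],
  [0.4,[0,-31,-36],[0,0,0]],
  [0.4,[0,-31,-36],[0,0,0]],
  [0.4,[0,-14,-15],[0,0,0]],
  [0.4,[0,0,0],[0,0,0]],
])

```text
time_s: 7.58
ee_pos: [0.4538, 0.2982, 0.1507]
orientation: [-0.579, -0.405, 0.58, -0.406]
ft_force: [0.0, -1.3, -1.7]
opening: 0.516
```

```bash
python3 go.py 456 296.8 150;python3 - <<'E'
from h import *
c=cam('wrist','w2.png'); print(proj(c,[[.456,.2968,.014],[.456,.2968,.15]]).round(1))
print(onplane(c,[[256,190]],.014))
E
```

```text
t 7.58 pos [453.8 298.2 150.7] zyaw -110.0 tilt [-1.0e+00 -5.0e-04  1.2e-03] open 0.516 F [ 0.  -1.3 -1.7]
tool d [0.7 2.5 0.6] norm 3.0 rows 1.0
[[261.2 182.2]
 [264.3 255.5]]
[[0.44941091 0.29174705 0.014     ]]
```

View pics/w2.png

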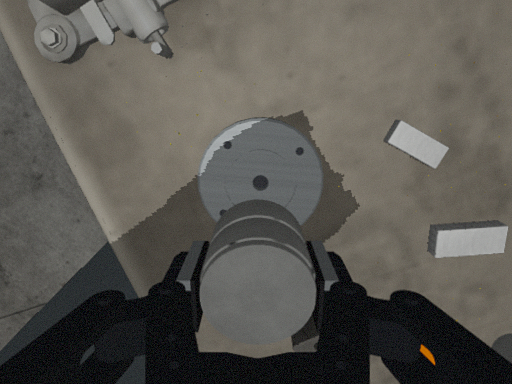

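```bash
python3 - <<'E'
from h import *
c=cam('wrist'); g=c['image'].min(2)[170:196,248:274]
m=(g<85).astype(np.uint8);n,l,st,ce=cv2.connectedComponentsWithStats(m);print(st,ce+[248,170])
i=1+st[1:,4].argmax();print(onplane(c,[ce[i]+[248,170]],.014).round(4))
c=cam('top');g=c['image'].min(2)[222:237,142:158];print(g)
w=np.clip(150-g.astype(int),0,None)*(np.hypot(*np.meshgrid(np.arange(16)-8,np.arange(15)-7))<4);yy,xx=np.mgrid[:15,:16];p=[(w*xx).sum()/w.sum()+142,(w*yy).sum()/w.sum()+222];print(p,onplane(c,[p],.014))
E
```

```text
[[  0   0  26  26 468]
 [  3   4  17  16 208]] [[261.29700855 183.01282051]
 [258.70673077 181.34615385]]
[[0.455  0.2969 0.014 ]]
[[ 89 107 133 130 130 132 135 135 135 131 131 128 133 137 135 136]
 [ 90  94 121 129 132 132 131 131 137 135 131 129 133 134 134 138]
 [ 92  92 116 129 134 131 129 134 132 131 129 134 133 136 137 135]
 [ 88  90 111 128 132 129 132 133 129 130 128 135 136 138 138 132]
 [ 90  88 102 130 133 129 131 124 112 117 133 135 136 137 134 135]
 [ 94  91 105 132 131 129 114  95  80  89 119 134 137 133 132 135]
 [ 91  96 113 133 130 120  87  68  66  70 101 137 135 137 133 133]
 [ 86  97 123 132 129 112  77  68  64  67  93 136 137 134 134 140]
 [ 88 103 126 131 130 118  91  68  66  76 109 135 138 133 136 137]
 [ 93 118 132 134 132 130 115  96  90 112 129 135 133 133 134 135]
 [110 123 132 130 130 132 128 123 121 135 134 134 135 139 136 133]
 [121 129 130 129 131 124 129 133 136 137 136 135 135 137 134 133]
 [129 134 132 133 129 128 134 135 138 134 135 135 136 136 131 138]
 [132 133 131 131 131 130 133 135 136 135 135 139 129 134 133 133]
 [130 132 129 129 129 130 134 139 138 136 137 135 133 133 134 128]]
[np.float64(149.81062124248496), np.float64(228.90981963927857)] [[0.45628532 0.29647041 0.014     ]]
```

Call:
play_rows([
  [0.4,[30,1.2,0.3],[0,0,0]],
  [0.4,[40,1.1,0.3],[0,0,0]],
  [0.4,[30,0,0],[0,0,0]],
  [0.4,[12,0,0],[0,0,0]],
  [0.4,[4,0,0],[0,0,0]],
  [0.4,[0,0,0],[0,0,0]],
  [0.4,[0,0,0],[0,0,0]],
])

```text
time_s: 8.6
ee_pos: [0.4571, 0.2963, 0.0362]
orientation: [0.58, 0.405, -0.579, 0.405]
ft_force: [-0.5, 1.3, -1.8]
opening: 0.516
```

```bash
python3 go.py 455.8 296.8 30.6
```

```text
t 8.6 pos [457.1 296.3  36.2] zyaw -110.15 tilt [-1.0e+00  6.0e-04 -1.1e-03] open 0.516 F [-0.5  1.3 -1.8]
tool d [ 5.6 -1.4  0. ] norm 6.0 rows 1.0
```

Call:
play_rows([
  [0.4,[3,-0.6,0],[0,0,0]],
  [0.4,[1,0,0],[0,0,0]],
  [0.4,[0,0,0],[0,0,0]],
])

```text
time_s: 8.98
ee_pos: [0.4561, 0.2962, 0.0313]
orientation: [-0.58, -0.405, 0.58, -0.405]
ft_force: [-0.9, -0.3, -1.4]
opening: 0.519
```

```bash
python3 go.py 455.8 296.8 30.6; python3 - <<'E'
from h import *
for i in range(3): c=cam('scene');print(ctrl.sense()['ee_pos'])
E
```

```text
t 8.97 pos [456.1 296.2  31.3] zyaw -110.15 tilt [-1.e+00  0.e+00  2.e-04] open 0.519 F [-0.9 -0.3 -1.4]
tool d [ 0.7 -0.5 -0.4] norm 1.0 rows 1.0
[0.45612757 0.29624724 0.03130106]
[0.45614916 0.29623055 0.03130761]
[0.45612095 0.29625722 0.03131343]
```

Call:
play_rows([
  [0.4,[0.7,-0.3,-0.3],[0,0,0]],
  [0.4,[0,0,0],[0,0,0]],
  [0.75,[0,0,0],[0,0,0]],
  [0.75,[0,0,0],[0,0,0]],
  [0.75,[0,0,0],[0,0,0]],
])

```text
time_s: 9.75
ee_pos: [0.456, 0.2966, 0.0306]
orientation: [0.58, 0.405, -0.58, 0.405]
ft_force: [-0.2, -0.3, -0.6]
opening: 0.752
```

```bash
python3 go.py 452 -6 150; python3 - <<'E'
from h import *
c=cam('top','t3.png')
im=c['image'][:,:,::-1];cv2.imwrite('pics/t3.png',cv2.resize(im[130:270,120:400],None,fx=2.8,fy=2.8,interpolation=cv2.INTER_CUBIC))
E
```

```text
t 9.75 pos [456.  296.6  30.6] zyaw -110.16 tilt [-1.e+00  1.e-04  0.e+00] open 0.752 F [-0.2 -0.3 -0.6]
tool d [-119.4  100.6  285.5] norm 325.0 rows 7.0
```

View pics/t3.png

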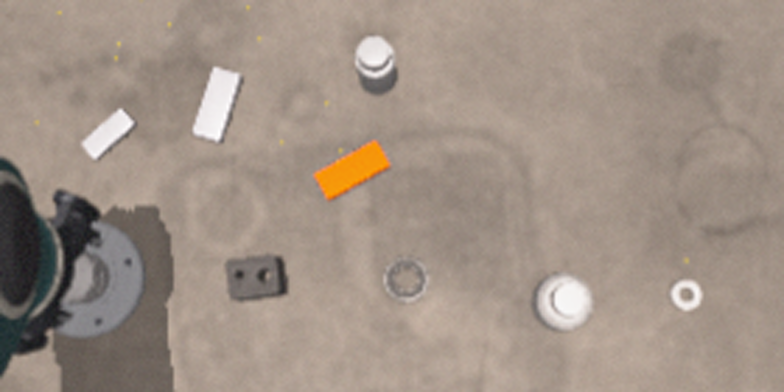

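Call:
play_rows([
  [0.85,[-20,0,0],[0,0,0]],
  [1,[-50,0,0],[0,0,0]],
  [1,[-45,10,28],[0,0,0]],
  [1,[-5,16,45],[0,0,0]],
  [1,[0,16,45],[0,0,0]],
  [1,[0,16,45],[0,0,0]],
  [1,[0,16,45],[0,0,0]],
  [1,[0,16,45],[0,0,0]],
  [1,[0,10,32],[0,0,0]],
  [1,[0,0,0],[0,0,0]],
  [1,[0,0,0],[0,0,0]],
])

```text
time_s: 11.18
ee_pos: [0.4517, -0.0048, 0.1511]
orientation: [0.58, 0.405, -0.579, 0.405]
ft_force: [-0.0, -0.0, -0.2]
opening: 1.005
```

```bash
python3 go.py 453 -6 3; python3 - <<'E'
from h import *
c=cam('wrist','w4.png'); print(proj(c,[[.453,-.006,.015]]).round(1))
t=cam('top','t4.png')
im=t['image'][:,:,::-1];cv2.imwrite('pics/t4.png',cv2.resize(im[130:270,120:400],None,fx=2.8,fy=2.8,interpolation=cv2.INTER_CUBIC))
E
```

```text
t 11.18 pos [451.7  -4.8 151.1] zyaw -110.15 tilt [-1.e+00  1.e-04 -8.e-04] open 1.005 F [-0.  -0.  -0.2]
tool d [148.1   1.6   0.8] norm 148.0 rows 3.0
[[260.  182.8]]
```

View pics/w4.png

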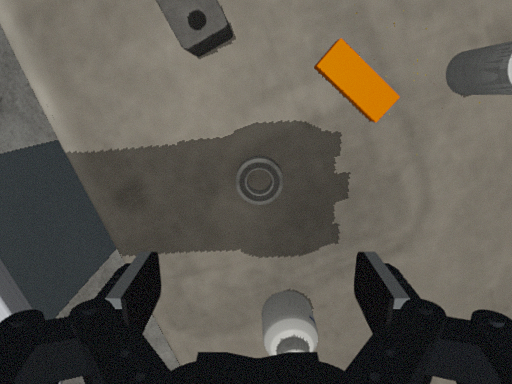

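View pics/t4.png

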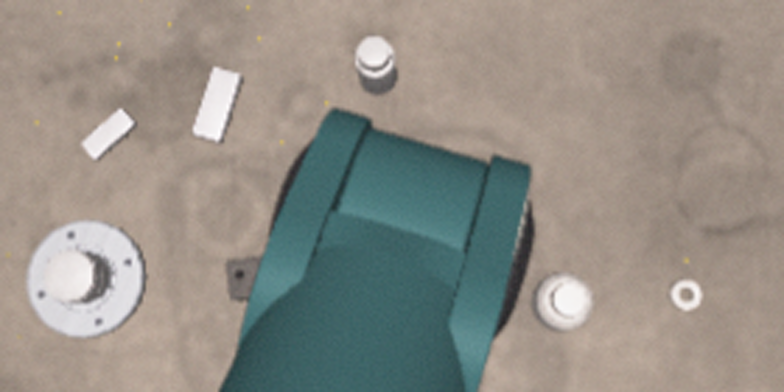

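Call:
play_rows([
  [0.9,[45,1,0.6],[0,0,0]],
  [0.85,[50,0.5,0.6],[0,0,0]],
  [0.8,[35,0,0],[0,0,0]],
  [0.7,[15,0,0],[0,0,0]],
  [0.65,[2,0,0],[0,0,0]],
  [0.35,[0,0,0],[0,0,0]],
  [0.35,[0,0,0],[0,0,0]],
  [0.35,[0,0,0],[0,0,0]],
  [0.35,[0,0,0],[0,0,0]],
], squeeze=25)

```text
time_s: 12.4
ee_pos: [0.4532, -0.0068, 0.0047]
orientation: [0.58, 0.405, -0.579, 0.405]
ft_force: [-2.8, 0.0, 10.1]
opening: 0.467
```

```bash
python3 go.py 453 -6 3
```

```text
t 12.4 pos [453.2  -6.8   4.7] zyaw -110.14 tilt [-1.      0.0013 -0.0011] open 0.467 F [-2.8  0.  10.1]
tool d [ 1.7 -0.5 -0.6] norm 2.0 rows 1.0
```

Call:
play_rows([
  [0.7,[0,0,0],[0,0,0]],
  [0.7,[0,0,0],[0,0,0]],
  [0.7,[0,0,0],[-10,0,0]],
  [0.7,[0,0,0],[-10,0,0]],
  [0.7,[0,0,0],[-10,0,0]],
  [0.7,[0,0,0],[-10,0,0]],
  [0.7,[0,0,0],[-10,0,0]],
  [0.7,[0,0,0],[-10,0,0]],
  [0.7,[0,0,0],[-10,0,0]],
  [0.7,[0,0,0],[-10,0,0]],
  [0.7,[0,0,0],[-10,0,0]],
])

```text
time_s: 13.78
ee_pos: [0.4527, -0.007, 0.0038]
orientation: [0.122, 0.696, -0.122, 0.697]
ft_force: [0.8, -0.1, -1.1]
opening: 0.703
```

Call:
play_rows([
  [0.35,[0,0,0],[0,0,0]],
  [0.35,[0,0,0],[0,0,0]],
  [0.35,[0,0,0],[0,0,0]],
  [0.35,[0,0,0],[0,0,0]],
], squeeze=40)

```text
time_s: 14.28
ee_pos: [0.4528, -0.0072, 0.0041]
orientation: [0.125, 0.696, -0.125, 0.696]
ft_force: [-3.9, -1.7, 14.8]
opening: 0.464
```

```bash
python3 go.py 456 296.6 150
```

```text
t 14.28 pos [452.8  -7.2   4.1] zyaw -20.44 tilt [-1.e+00 -0.e+00  4.e-04] open 0.464 F [-3.9 -1.7 14.8]
tool d [-146.   285.8 -103. ] norm 337.0 rows 7.0
```

Call:
play_rows([
  [0.35,[-20,0,0],[0,0,0]],
  [0.35,[-45,0,0],[0,0,0]],
  [0.35,[-50,10,-4],[0,0,0]],
  [0.35,[-31,30,-11],[0,0,0]],
  [0.35,[0,45,-16],[0,0,0]],
  [0.35,[0,45,-16],[0,0,0]],
  [0.35,[0,45,-16],[0,0,0]],
  [0.35,[0,45,-16],[0,0,0]],
  [0.35,[0,40,-14.5],[0,0,0]],
  [0.35,[0,25.5,-9.3],[0,0,0]],
  [0.35,[0,0,0],[0,0,0]],
  [0.35,[0,0,0],[0,0,0]],
])

```text
time_s: 15.78
ee_pos: [0.4543, 0.2957, 0.1494]
orientation: [0.124, 0.696, -0.125, 0.696]
ft_force: [-0.5, 0.1, -0.7]
opening: 0.458
```

```bash
python3 go.py 456 296.6 68.1; python3 - <<'E'
from h import *
c=cam('wrist','w5.png'); print(proj(c,[[.456,.2966,.064]]).round(1))
E
```

```text
t 15.78 pos [454.3 295.7 149.4] zyaw -20.32 tilt [-1.e+00 -8.e-04 -3.e-04] open 0.458 F [-0.5  0.1 -0.7]
tool d [81.3  1.5  1.3] norm 81.0 rows 2.0
[[260.3 204. ]]
```

View pics/w5.png

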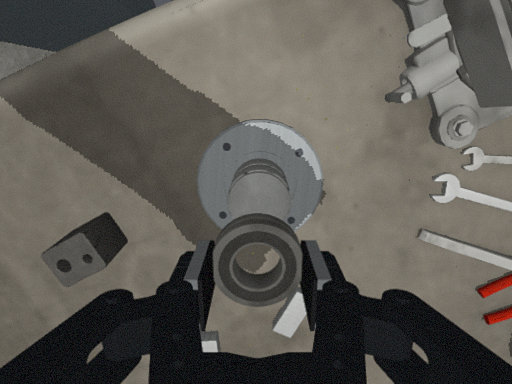

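Call:
play_rows([
  [0.35,[30,0.8,0.7],[0,0,0]],
  [0.35,[30,0.7,0.6],[0,0,0]],
  [0.35,[14,0,0],[0,0,0]],
  [0.35,[4,0,0],[0,0,0]],
  [0.35,[0,0,0],[0,0,0]],
  [0.35,[0,0,0],[0,0,0]],
])

```text
time_s: 16.58
ee_pos: [0.4566, 0.2976, 0.0725]
orientation: [0.124, 0.696, -0.123, 0.696]
ft_force: [-0.3, 0.3, -0.6]
opening: 0.46
```

```bash
python3 - <<'E'
from h import *
cam('scene')
from go import go
go(456,296.6,68.1)
E
```

```text
t 16.62 pos [456.6 297.6  72.4] zyaw -20.16 tilt [-1.e+00  1.e-03  7.e-04] open 0.46 F [ 0.4 -0.  -1.7]
tool d [ 4.3 -1.1 -0.2] norm 4.0 rows 1.0
```

Call:
play_rows([
  [0.35,[2,-1,-0.2],[0,0,0]],
  [0.35,[1,0,0],[0,0,0]],
  [0.35,[0,0,0],[0,0,0]],
  [0.35,[0,0,0],[0,0,0]],
])

```text
time_s: 17.12
ee_pos: [0.4557, 0.2965, 0.0686]
orientation: [0.124, 0.696, -0.124, 0.696]
ft_force: [0.1, -0.0, -1.8]
opening: 0.464
```

```bash
python3 go.py 456 296.6 68.1
```

```text
t 17.12 pos [455.7 296.5  68.6] zyaw -20.16 tilt [-1.e+00 -1.e-04  0.e+00] open 0.464 F [ 0.1 -0.  -1.8]
tool d [0.5 0.2 0.3] norm 1.0 rows 1.0
```

Call:
play_rows([
  [0.35,[0.7,0.2,0.3],[0,0,0]],
  [0.35,[0,0,0],[0,0,0]],
  [0.35,[0,0,0],[0,0,0]],
])

```text
time_s: 17.5
ee_pos: [0.4562, 0.2969, 0.0681]
orientation: [0.124, 0.696, -0.124, 0.696]
ft_force: [-0.9, 0.8, 5.6]
opening: 0.463
```

```bash
python3 go.py 456 296.6 68.1
```

```text
t 17.5 pos [456.2 296.9  68.1] zyaw -20.15 tilt [-1.e+00  5.e-04  2.e-04] open 0.463 F [-0.9  0.8  5.6]
tool d [ 0.  -0.3 -0.1] norm 0.0 rows 1.0
```

Contact (5.6 N up). Release, lift, go toward the spacer (439, -264).

Call:
play_rows([
  [0.6,[0,0,0],[0,0,0]],
  [0.7,[0,0,0],[0,0,0]],
  [0.8,[-5,0,0],[0,0,0]],
  [0.9,[-25,0,0],[0,0,0]],
  [0.9,[-40,0,0],[0,0,0]],
  [0.9,[-15,0,0],[0,0,0]],
])

```text
time_s: 18.25
ee_pos: [0.4567, 0.297, 0.1552]
orientation: [0.124, 0.696, -0.123, 0.697]
ft_force: [-0.7, -0.1, 0.2]
opening: 0.898
```

```bash
python3 go.py 439.2 -263.7 150;  python3 - <<'E'
from h import *
c=cam('wrist','w6.png'); print(proj(c,[[.456,.2966,.064],[.456,.2966,.079]]).round(1))
E
```

```text
t 18.25 pos [456.7 297.  155.2] zyaw -20.16 tilt [-1.      0.0022  0.0014] open 0.898 F [-0.7 -0.1  0.2]
tool d [   4.3 -532.4  176.8] norm 561.0 rows 12.0
[[257.1 198.9]
 [257.1 205.5]]
```

View pics/w6.png

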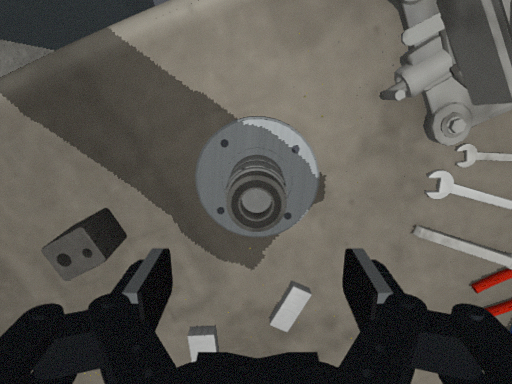

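Call:
play_rows([
  [0.9,[0,-25,8],[0,0,0]],
  [0.9,[0,-45,15],[0,0,0]],
  [0.9,[0,-48,16],[0,0,0]],
  [0.9,[0,-48,16],[0,0,0]],
  [0.9,[0,-48,16],[0,0,0]],
  [0.9,[0,-48,16],[0,0,0]],
  [0.9,[0,-48,16],[0,0,0]],
  [0.9,[0,-48,16],[0,0,0]],
  [0.9,[0,-48,16],[0,0,0]],
  [0.9,[0,-48,16],[0,0,0]],
  [0.9,[0,-48,16],[0,0,0]],
  [0.8,[0,-30,10],[0,0,0]],
])

```text
time_s: 19.8
ee_pos: [0.438, -0.2661, 0.1524]
orientation: [0.124, 0.696, -0.125, 0.696]
ft_force: [0.1, -0.4, 0.2]
opening: 0.8
```

```bash
python3 go.py 439.2 -263.7 2
```

```text
t 19.8 pos [ 438.  -266.1  152.4] zyaw -20.26 tilt [-1.e+00 -8.e-04 -6.e-04] open 0.8 F [ 0.1 -0.4  0.2]
tool d [150.4   2.8   0.4] norm 150.0 rows 4.0
```

Call:
play_rows([
  [0.8,[45,1.5,0.4],[0,0,0]],
  [0.7,[50,1,0],[0,0,0]],
  [0.65,[35,0,0],[0,0,0]],
  [0.6,[15,0,0],[0,0,0]],
  [0.6,[3,0,0],[0,0,0]],
  [0.5,[0,0,0],[0,0,0]],
], squeeze=25)

```text
time_s: 20.55
ee_pos: [0.4406, -0.262, 0.0058]
orientation: [0.124, 0.696, -0.124, 0.697]
ft_force: [0.1, -0.4, 0.3]
opening: 0.501
```

```bash
python3 go.py 439.2 -263.7 2;python3 - <<'E'
from h import *
c=cam('wrist','w7.png')
E
```

```text
t 20.55 pos [ 440.6 -262.     5.8] zyaw -20.16 tilt [-1.0e+00 -2.0e-04  1.3e-03] open 0.501 F [ 0.1 -0.4  0.3]
tool d [ 3.8 -2.1 -0.8] norm 4.0 rows 1.0
```

View pics/w7.png

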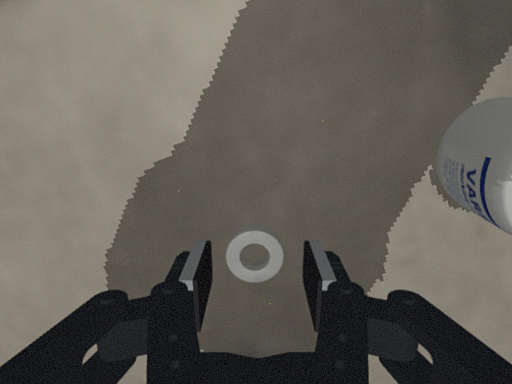

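Call:
play_rows([
  [0.5,[3,-2,-0.8],[0,0,0]],
  [0.2,[0.5,0,0],[0,0,0]],
  [0.2,[0,0,0],[0,0,0]],
  [0.2,[0,0,0],[0,0,0]],
  [0.2,[0,0,0],[0,0,0]],
])

```text
time_s: 21.22
ee_pos: [0.4388, -0.2634, 0.0019]
orientation: [0.124, 0.696, -0.124, 0.696]
ft_force: [-1.6, 0.6, 7.8]
opening: 0.293
```

```bash
python3 go.py 439.2 -263.7 2
```

```text
t 21.23 pos [ 438.8 -263.4    1.9] zyaw -20.17 tilt [-1.e+00 -0.e+00  5.e-04] open 0.293 F [-1.6  0.6  7.8]
tool d [-0.1 -0.1  0.5] norm 1.0 rows 1.0
```

Call:
play_rows([
  [0.5,[0,0,0],[0,0,0]],
  [0.5,[0,0,0],[0,0,0]],
  [0.5,[0,0,0],[10,0,0]],
  [0.5,[0,0,0],[10,0,0]],
  [0.5,[0,0,0],[10,0,0]],
  [0.5,[0,0,0],[10,0,0]],
  [0.5,[0,0,0],[10,0,0]],
  [0.5,[0,0,0],[10,0,0]],
  [0.5,[0,0,0],[10,0,0]],
  [0.5,[0,0,0],[10,0,0]],
  [0.5,[0,0,0],[10,0,0]],
])

```text
time_s: 22.6
ee_pos: [0.4388, -0.2631, 0.0014]
orientation: [0.581, 0.403, -0.581, 0.403]
ft_force: [0.2, 0.1, -0.5]
opening: 0.499
```

Call:
play_rows([
  [0.5,[0,0,0],[0,0,0]],
  [0.2,[0,0,0],[0,0,0]],
  [0.2,[0,0,0],[0,0,0]],
  [0.2,[0,0,0],[0,0,0]],
  [0.2,[0,0,0],[0,0,0]],
], squeeze=35)

```text
time_s: 23.22
ee_pos: [0.4386, -0.2632, 0.0016]
orientation: [0.58, 0.405, -0.579, 0.405]
ft_force: [-1.5, 2.3, 6.1]
opening: 0.286
```

```bash
python3 go.py 456.2 296.8 150
```

```text
t 23.23 pos [ 438.6 -263.2    1.6] zyaw -110.06 tilt [-1.e+00  0.e+00 -4.e-04] open 0.286 F [-1.5  2.3  6.1]
tool d [-148.2 -175.5 -532.1] norm 580.0 rows 12.0
```

Call:
play_rows([
  [0.2,[-20,0,0],[0,0,0]],
  [0.2,[-45,0,0],[0,0,0]],
  [0.2,[-45,0,0],[0,0,0]],
  [0.2,[-38,-8,-25],[0,0,0]],
  [0.2,[0,-15,-45],[0,0,0]],
  [0.2,[0,-16,-48],[0,0,0]],
  [0.2,[0,-16,-48],[0,0,0]],
  [0.2,[0,-16,-48],[0,0,0]],
  [0.2,[0,-16,-48],[0,0,0]],
  [0.2,[0,-16,-48],[0,0,0]],
  [0.2,[0,-16,-48],[0,0,0]],
  [0.2,[0,-16,-48],[0,0,0]],
])

```text
time_s: 24.72
ee_pos: [0.4517, 0.1662, 0.1495]
orientation: [0.58, 0.405, -0.579, 0.405]
ft_force: [1.3, -0.2, -0.7]
opening: 0.286
```

```bash
python3 go.py 456.2 296.8 150
```

```text
t 24.73 pos [451.7 166.2 149.5] zyaw -110.05 tilt [-1.e+00  2.e-04 -5.e-04] open 0.286 F [ 1.3 -0.2 -0.7]
tool d [  -0.4  -40.6 -124.2] norm 131.0 rows 3.0
```

Call:
play_rows([
  [0.2,[0,-16,-48],[0,0,0]],
  [0.2,[0,-15,-45],[0,0,0]],
  [0.2,[0,-9.5,-33],[0,0,0]],
  [0.2,[0,0,0],[0,0,0]],
  [0.2,[0,0,0],[0,0,0]],
  [0.2,[0,0,0],[0,0,0]],
])

```text
time_s: 25.48
ee_pos: [0.4574, 0.2957, 0.1495]
orientation: [0.58, 0.405, -0.58, 0.404]
ft_force: [-0.0, 0.3, -0.1]
opening: 0.282
```

```bash
python3 go.py 456.2 296.8 80.6;python3 - <<'E'
from h import *
c=cam('wrist','w8.png');print(proj(c,[[.4562,.2968,.079]]).round(1))
E
```

```text
t 25.48 pos [457.4 295.7 149.5] zyaw -110.22 tilt [-1.e+00 -1.e-04 -1.e-04] open 0.282 F [-0.   0.3 -0.1]
tool d [68.9 -1.5 -0.7] norm 69.0 rows 2.0
[[256.3 205.7]]
```

View pics/w8.png

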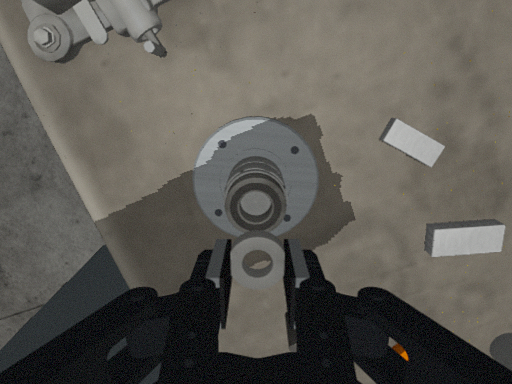

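Call:
play_rows([
  [0.2,[25,-0.8,-0.4],[0,0,0]],
  [0.2,[25,-0.7,-0.3],[0,0,0]],
  [0.2,[12,0,0],[0,0,0]],
  [0.2,[3,0,0],[0,0,0]],
  [0.2,[0,0,0],[0,0,0]],
  [0.2,[0,0,0],[0,0,0]],
  [0.2,[0,0,0],[0,0,0]],
])

```text
time_s: 26.4
ee_pos: [0.4562, 0.298, 0.0848]
orientation: [0.58, 0.405, -0.58, 0.405]
ft_force: [-0.7, 0.3, -0.2]
opening: 0.286
```

```bash
python3 go.py 456.2 296.8 80.6
```

```text
t 26.4 pos [456.2 298.   84.8] zyaw -110.15 tilt [-1.e+00  3.e-04 -5.e-04] open 0.286 F [-0.7  0.3 -0.2]
tool d [4.2 0.4 1.2] norm 4.0 rows 1.0
```

Call:
play_rows([
  [0.2,[2.5,0.2,0.8],[0,0,0]],
  [0.2,[0.7,0,0],[0,0,0]],
  [0.2,[0,0,0],[0,0,0]],
  [0.2,[0,0,0],[0,0,0]],
])

```text
time_s: 26.9
ee_pos: [0.456, 0.297, 0.0812]
orientation: [0.58, 0.405, -0.58, 0.405]
ft_force: [0.7, -0.6, -0.6]
opening: 0.285
```

```bash
python3 go.py 456.2 296.8 80.6
```

```text
t 26.9 pos [456.  297.   81.2] zyaw -110.16 tilt [-1.e+00  1.e-04  1.e-04] open 0.285 F [ 0.7 -0.6 -0.6]
tool d [0.6 0.2 0.2] norm 1.0 rows 1.0
```

Call:
play_rows([
  [0.2,[0.7,0,0],[0,0,0]],
  [0.2,[0,0,0],[0,0,0]],
  [0.2,[0,0,0],[0,0,0]],
])

```text
time_s: 27.28
ee_pos: [0.456, 0.297, 0.0805]
orientation: [0.58, 0.405, -0.58, 0.405]
ft_force: [-0.4, 0.4, 0.3]
opening: 0.285
```

```bash
python3 go.py 456.2 296.8 80.6
```

```text
t 27.27 pos [456.  297.   80.5] zyaw -110.16 tilt [-1.e+00  1.e-04  0.e+00] open 0.285 F [-0.4  0.4  0.3]
tool d [-0.1  0.2  0.2] norm 0.0 rows 1.0
```

Call:
play_rows([
  [0.2,[0.5,0,0],[0,0,0]],
  [0.2,[0,0,0],[0,0,0]],
])

```text
time_s: 27.52
ee_pos: [0.4562, 0.2972, 0.0802]
orientation: [0.58, 0.405, -0.58, 0.405]
ft_force: [0.0, 0.6, 4.8]
opening: 0.288
```

```bash
python3 go.py 456.2 296.8 80.6
```

```text
t 27.52 pos [456.2 297.2  80.2] zyaw -110.16 tilt [-1.e+00  1.e-04 -5.e-04] open 0.288 F [0.  0.6 4.8]
tool d [-0.4  0.2  0.4] norm 1.0 rows 1.0
```

Contact. Release and lift, then look.

Call:
play_rows([
  [0.4,[0,0,0],[0,0,0]],
  [0.5,[0,0,0],[0,0,0]],
  [0.6,[-5,0,0],[0,0,0]],
  [0.8,[-25,0,0],[0,0,0]],
  [0.9,[-35,0,0],[0,0,0]],
  [0.9,[0,0,0],[0,0,0]],
])

```text
time_s: 28.28
ee_pos: [0.4569, 0.2975, 0.1471]
orientation: [0.581, 0.405, -0.579, 0.405]
ft_force: [0.1, -0.0, -0.9]
opening: 0.899
```

```bash
python3 go.py 622 176.4 150;  python3 - <<'E'
from h import *
c=cam('wrist','w9.png'); print(proj(c,[[.456,.297,.079],[.456,.297,.087]]).round(1))
s=cam('scene');im=s['image'][:,:,::-1];cv2.imwrite('pics/s9.png',cv2.resize(im[80:230,80:280],None,fx=3,fy=3,interpolation=cv2.INTER_CUBIC))
E
```

```text
t 28.27 pos [456.9 297.5 147.1] zyaw -110.15 tilt [-1.      0.0014 -0.0029] open 0.899 F [ 0.1 -0.  -0.9]
tool d [ -2.8 196.7  56.8] norm 205.0 rows 5.0
[[257.4 209.2]
 [257.4 213.3]]
```

View pics/w9.png

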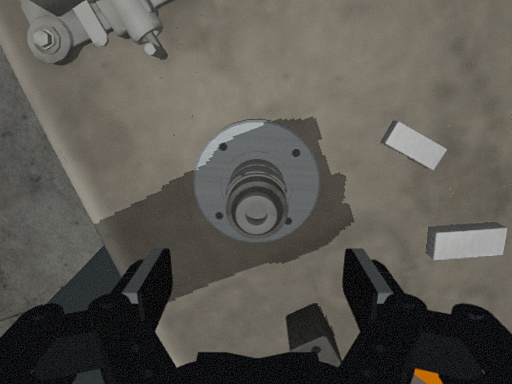

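View pics/s9.png

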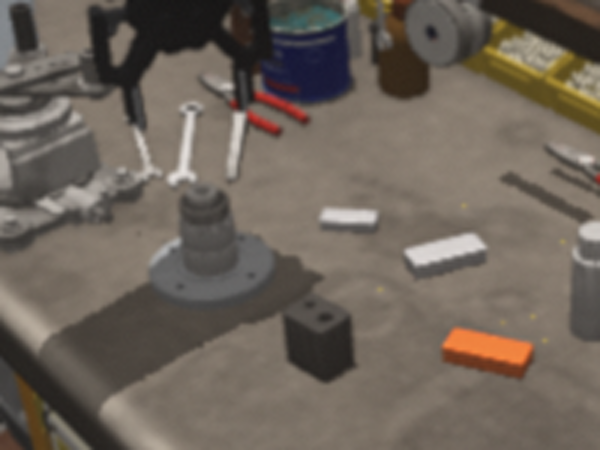

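Call:
play_rows([
  [0.9,[0,25,7],[0,0,0]],
  [0.9,[0,45,13],[0,0,0]],
  [0.9,[0,45,13],[0,0,0]],
  [0.9,[0,45,13],[0,0,0]],
  [0.9,[0,36,10],[0,0,0]],
  [0.9,[0,0,0],[-10,0,0]],
  [0.9,[0,0,0],[-10,0,0]],
  [0.9,[0,0,0],[-10,0,0]],
  [0.9,[0,0,0],[-10,0,0]],
  [0.9,[0,0,0],[-10,0,0]],
  [0.9,[0,0,0],[-10,0,0]],
  [0.9,[0,0,0],[-10,0,0]],
])

```text
time_s: 29.88
ee_pos: [0.6202, 0.1768, 0.1439]
orientation: [0.241, 0.665, -0.241, 0.664]
ft_force: [0.5, -0.5, -0.2]
opening: 0.901
```

Call:
play_rows([
  [0.9,[0,0,0],[-10,0,0]],
  [0.9,[0,0,0],[-10,0,0]],
  [0.9,[0,0,0],[-3.3,0,0]],
  [0.9,[0,0,0],[0,0,0]],
  [0.9,[0,0,0],[0,0,0]],
])

```text
time_s: 30.5
ee_pos: [0.6205, 0.1769, 0.1445]
orientation: [0.104, 0.7, -0.104, 0.699]
ft_force: [-0.8, -0.7, 0.4]
opening: 0.901
```

```bash
python3 go.py 622 176.4 4;python3 - <<'E'
from h import *
c=cam('wrist','w10.png')
g=c['image'].min(2)
m=np.zeros_like(g);m[120:240,200:320]=g[120:240,200:320]>120
m=(m>0).astype(np.uint8);n,l,st,ce=cv2.connectedComponentsWithStats(m);i=1+st[1:,4].argmax();print(st[i],ce[i])
k=max(cv2.findContours((l==i).astype(np.uint8),0,1)[0],key=cv2.contourArea).reshape(-1,2)
r=cv2.minAreaRect((onplane(c,k,.016)[:,:2]*1000).astype(np.float32));print(r)
print(proj(c,[[.622,.1764,.016]]))
E
```

```text
t 30.5 pos [620.5 176.9 144.5] zyaw -16.95 tilt [-1.e+00 -5.e-04 -6.e-04] open 0.901 F [-0.8 -0.7  0.4]
tool d [1.405e+02 1.000e-01 1.700e+00] norm 140.0 rows 3.0
[242 148  24  27 261] [250.40229885 157.8045977 ]
((598.69189453125, 179.5486297607422), (18.823148727416992, 21.707469940185547), 73.06663513183594)
[[258.05641352 188.31066491]]
```

View pics/w10.png

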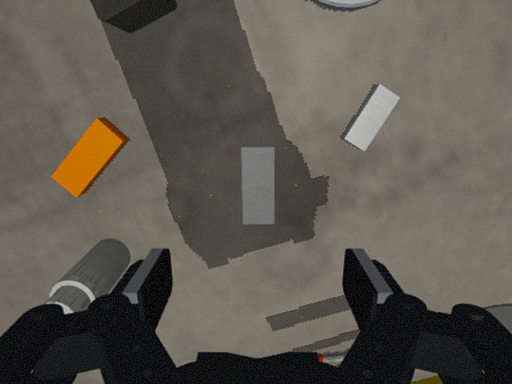

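Call:
play_rows([
  [0.8,[45,0,0.9],[0,0,0]],
  [0.75,[45,0,0.8],[0,0,0]],
  [0.7,[32,0,0],[0,0,0]],
  [0.6,[13,0,0],[0,0,0]],
  [0.5,[3,0,0],[0,0,0]],
  [0.5,[0,0,0],[0,0,0]],
  [0.5,[0,0,0],[0,0,0]],
])

```text
time_s: 31.42
ee_pos: [0.6229, 0.1767, 0.0081]
orientation: [0.104, 0.699, -0.103, 0.7]
ft_force: [0.5, -0.6, -0.6]
opening: 0.498
```

```bash
python3 go.py 622 176.4 4;python3 - <<'E'
from h import *
c=cam('wrist','w11.png')
E
```

```text
t 31.43 pos [622.9 176.7   8.1] zyaw -16.85 tilt [-1.0e+00  9.0e-04  1.3e-03] open 0.498 F [ 0.5 -0.6 -0.6]
tool d [ 4.1 -0.5 -0.8] norm 4.0 rows 1.0
```

View pics/w11.png

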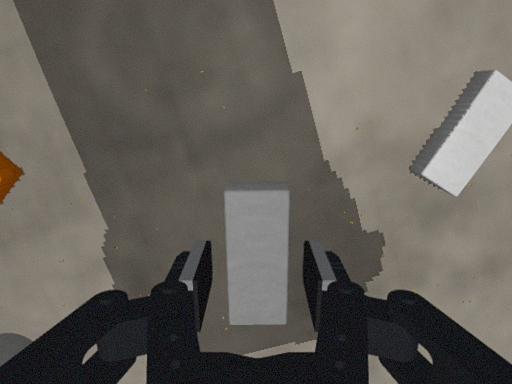

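```bash
python3 - <<'E'
from h import *
c=cam('wrist')
g=c['image'].min(2)
m=(g>110).astype(np.uint8);m[:,:215]=0;m[:,300:]=0;m[330:]=0;n,l,st,ce=cv2.connectedComponentsWithStats(m);i=l[250,256];print(st[i],ce[i])
s=ctrl.sense();M=R.from_quat(s['orientation']).as_matrix();p=np.array(s['ee_pos'])
x0,y0,w,h=st[i][:4]
for r in (y0,y0+6,y0+8,y0+h-1): print(r,((onplane(c,[[256.5,r]],.016)[0]-p)@M*1000).round(1))
print(g[180:200,256],g[315:335,256])
# spacer calibration from w7
q=((onplane(c,[[255,257]],.008)[0])-p)@M*1000; print('spacer-like',q)
w7=cv2.imread('pics/w7.png').min(2);m=(w7>125).astype(np.uint8);m[:, :215]=0;m[:,295:]=0;m[:220]=0
n,l,st,ce=cv2.connectedComponentsWithStats(m);i=1+st[1:,4].argmax();print(st[i],ce[i])
E
```

```text
[ 224  190   65  135 8171] [256.90894627 255.82841757]
190 [ -8.2  -1.  -36. ]
196 [ -8.2  -1.  -33.4]
198 [ -8.2  -1.  -32.5]
324 [-8.2 -1.  30.9]
[ 86  85  86  88  90  92  95  91  95  97 106 122 134 136 138 136 143 137
 139 136] [126 133 130 127 129 129 128 134 133 125  79  75  76  75  78  72  76  78
  77  68]
spacer-like [-0.18267487 -1.70877764 -0.77424171]
[ 226  231   57   51 1546] [254.01358344 255.43272962]
```

```bash
python3 - <<'E'
from h import *
c=cam('wrist')
s=ctrl.sense();M=R.from_quat(s['orientation']).as_matrix();p=np.array(s['ee_pos'])
print(((onplane(c,[[254,255.4]],.008+(.0081-.0058))[0])-p)@M*1000,'expected z -1.46, y -1.8')
o,D=ray(c,[[254,255.4]]);print(((o-p)@M).round(3),(D@M).round(3))
E
python3 m.py | grep pad
```

```text
[-2.65529977 -2.1226263  -2.92416955] expected z -1.46, y -1.8
[-0.142 -0.001 -0.075] [[ 0.904 -0.009  0.465]]Traceback (most recent call last):
  File "m.py", line 18, in <module>
    blob(g,(300,148,336,180),170,.05,name='sleeve')
    ~~~~^^^^^^^^^^^^^^^^^^^^^^^^^^^^^^^^^^^^^^^^^^^
  File "m.py", line 8, in blob
    i=1+st[1:,4].argmax()
        ~~~~~~~~~~~~~~~^^
ValueError: attempt to get argmax of an empty sequence
```

Call:
play_rows([
  [0.5,[3,-0.5,-0.9],[0,0,0]],
  [0.5,[0,0,0],[0,0,0]],
  [0.2,[0,0,0],[0,0,0]],
  [0.2,[0,0,0],[0,0,0]],
  [0.2,[0,0,0],[0,0,0]],
  [0.2,[0,0,0],[0,0,0]],
], squeeze=50)

```text
time_s: 32.38
ee_pos: [0.6214, 0.1762, 0.0042]
orientation: [0.104, 0.699, -0.104, 0.7]
ft_force: [-1.0, -1.0, 5.2]
opening: 0.312
```

```bash
python3 go.py 456.1 297 160
```

```text
t 32.38 pos [621.4 176.2   4.2] zyaw -16.86 tilt [-1.e+00  1.e-04  3.e-04] open 0.312 F [-1.  -1.   5.2]
tool d [-155.9   67.7 -193.2] norm 257.0 rows 6.0
```

Call:
play_rows([
  [0.2,[-20,0,0],[0,0,0]],
  [0.2,[-45,0,0],[0,0,0]],
  [0.2,[-50,0,0],[0,0,0]],
  [0.2,[-41,8,-22],[0,0,0]],
  [0.2,[0,14,-40],[0,0,0]],
  [0.2,[0,15,-45],[0,0,0]],
  [0.2,[0,14,-40],[0,0,0]],
  [0.2,[0,10,-30],[0,0,0]],
  [0.2,[0,6.7,-16.8],[0,0,0]],
  [0.2,[0,0,0],[0,0,0]],
  [0.2,[0,0,0],[0,0,0]],
  [0.2,[0,0,0],[0,0,0]],
])

```text
time_s: 33.88
ee_pos: [0.4563, 0.2963, 0.1601]
orientation: [0.104, 0.699, -0.104, 0.7]
ft_force: [0.3, 0.6, -0.6]
opening: 0.312
```

```bash
python3 go.py 455.5 297.2 91.2;python3 - <<'E'
from h import *
c=cam('wrist','w12.png')
E
```

```text
t 33.88 pos [456.3 296.3 160.1] zyaw -16.95 tilt [-1.e+00 -3.e-04  5.e-04] open 0.312 F [ 0.3  0.6 -0.6]
tool d [68.9  0.6 -1.1] norm 69.0 rows 2.0
```

View pics/w12.png

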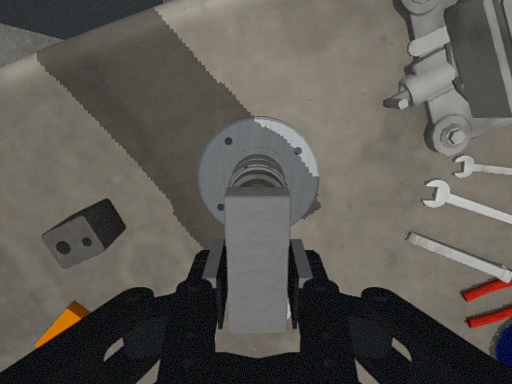

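Call:
play_rows([
  [0.2,[25,0.3,-0.6],[0,0,0]],
  [0.2,[25,0.3,-0.5],[0,0,0]],
  [0.2,[12,0,0],[0,0,0]],
  [0.2,[2,0,0],[0,0,0]],
  [0.2,[0,0,0],[0,0,0]],
  [0.2,[0,0,0],[0,0,0]],
  [0.2,[0,0,0],[0,0,0]],
])

```text
time_s: 34.8
ee_pos: [0.4548, 0.2983, 0.0965]
orientation: [0.104, 0.699, -0.103, 0.7]
ft_force: [-0.4, -1.7, 0.2]
opening: 0.314
```

```bash
python3 go.py 455.5 297.2 91.2
```

```text
t 34.8 pos [454.8 298.3  96.5] zyaw -16.85 tilt [-1.e+00  6.e-04  3.e-04] open 0.314 F [-0.4 -1.7  0.2]
tool d [ 5.3 -0.8  1. ] norm 5.0 rows 1.0
```

Call:
play_rows([
  [0.2,[2.5,-0.7,0.9],[0,0,0]],
  [0.2,[1.5,0,0],[0,0,0]],
  [0.2,[0,0,0],[0,0,0]],
  [0.2,[0,0,0],[0,0,0]],
])

```text
time_s: 35.3
ee_pos: [0.4552, 0.2972, 0.092]
orientation: [0.104, 0.699, -0.104, 0.699]
ft_force: [-0.9, 0.6, -0.5]
opening: 0.31
```

```bash
python3 go.py 455.5 297.2 91.2
```

```text
t 35.3 pos [455.2 297.2  92. ] zyaw -16.86 tilt [-1.e+00 -1.e-04  0.e+00] open 0.31 F [-0.9  0.6 -0.5]
tool d [0.8 0.1 0.2] norm 1.0 rows 1.0
```

Call:
play_rows([
  [0.2,[0.8,0.1,0.2],[0,0,0]],
  [0.2,[0,0,0],[0,0,0]],
  [0.2,[0.3,0,0],[0,0,0]],
  [0.2,[0,0,0],[0,0,0]],
])

```text
time_s: 35.8
ee_pos: [0.4557, 0.2976, 0.0912]
orientation: [0.104, 0.699, -0.103, 0.7]
ft_force: [-1.5, 1.5, 5.6]
opening: 0.315
```

```bash
python3 go.py 455.5 297.2 91.2
```

```text
t 35.8 pos [455.7 297.6  91.2] zyaw -16.85 tilt [-1.e+00  7.e-04  3.e-04] open 0.315 F [-1.5  1.5  5.6]
tool d [ 0.  -0.4 -0.1] norm 0.0 rows 1.0
```

Contact at the expected height; release gently and rise clear.

Call:
play_rows([
  [0.4,[0,0,0],[0,0,0]],
  [0.5,[0,0,0],[0,0,0]],
  [0.6,[-5,0,0],[0,0,0]],
  [0.8,[-25,0,0],[0,0,0]],
  [0.9,[-45,0,0],[0,0,0]],
  [0.9,[-45,0,0],[0,0,0]],
  [0.9,[0,0,0],[0,0,0]],
  [0.9,[0,0,0],[0,0,0]],
])

```text
time_s: 36.8
ee_pos: [0.4552, 0.2972, 0.2107]
orientation: [0.104, 0.7, -0.104, 0.699]
ft_force: [-1.1, 0.2, -0.6]
opening: 0.901
```

```bash
python3 go.py 300 0 250; python3 - <<'E'
from h import *
c=cam('wrist','w13.png'); print(proj(c,[[.456,.297,.103],[.456,.297,.087]]).round(1))
s=cam('scene');im=s['image'][:,:,::-1];cv2.imwrite('pics/s13.png',cv2.resize(im[100:290,80:345],None,fx=3,fy=3,interpolation=cv2.INTER_CUBIC))
E
```

```text
t 36.8 pos [455.2 297.2 210.7] zyaw -16.85 tilt [-1.e+00 -1.e-04 -3.e-04] open 0.901 F [-1.1  0.2 -0.6]
tool d [ -39.3 -329.4  -62.4] norm 338.0 rows 7.0
[[258.1 194.6]
 [258.1 189. ]]
```

View pics/w13.png

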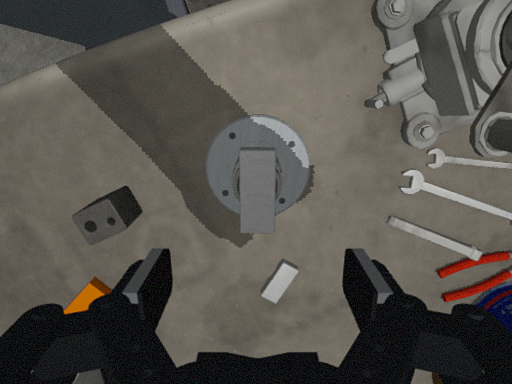

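View pics/s13.png

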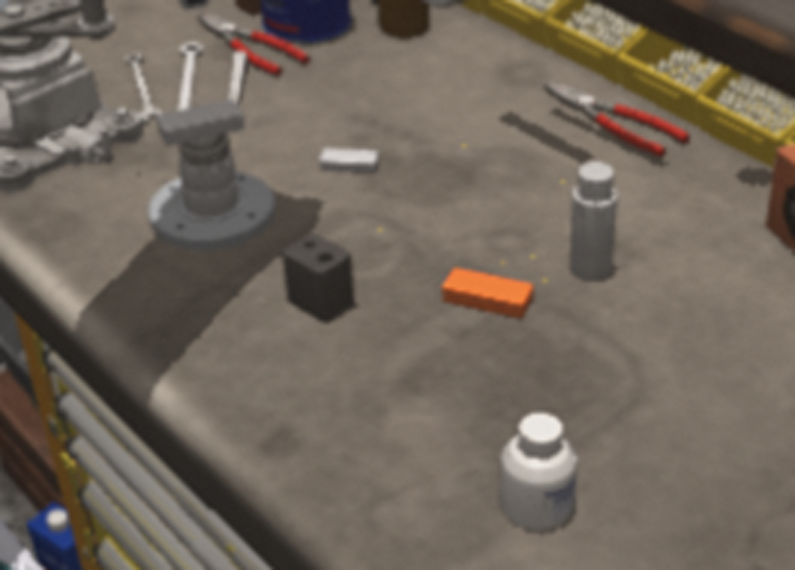

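Call:
play_rows([
  [0.9,[-10,-30,0],[0,0,0]],
  [0.9,[-5,-45,0],[0,0,0]],
  [0.9,[0,-45,0],[0,0,0]],
  [0.9,[0,-45,0],[0,0,0]],
  [0.9,[0,-45,0],[0,0,0]],
  [0.9,[0,-45,0],[0,0,0]],
  [0.9,[0,-30,0],[0,0,0]],
  [0.9,[0,0,0],[0,0,0]],
])

```text
time_s: 37.9
ee_pos: [0.3721, 0.0231, 0.2255]
orientation: [0.105, 0.7, -0.104, 0.699]
ft_force: [-0.5, 0.6, 0.2]
opening: 0.903
```

```bash
python3 - <<'E'
from h import *
c=cam('top');im=c['image'][:,:,::-1];cv2.imwrite('pics/t14.png',cv2.resize(im[190:270,110:220],None,fx=6,fy=6,interpolation=cv2.INTER_CUBIC))
g=c['image'].min(2);m=np.zeros_like(g);m[195:262,120:182]=g[195:262,120:182]>214
n,l,st,ce=cv2.connectedComponentsWithStats(m.astype(np.uint8));i=1+st[1:,4].argmax()
k=cv2.findContours((l==i).astype(np.uint8),0,1)[0][0].reshape(-1,2);r=cv2.minAreaRect((onplane(c,k,.103)[:,:2]*1000).astype(np.float32));print(st[i],r)
print(proj(c,[[.456,.297,.103]]))
E
```

```text
[130 214  19  29 315] ((456.31695556640625, 297.8976745605469), (30.08226203918457, 67.85588073730469), 73.94371795654297)
[[138.16861398 227.18204233]]
```

View pics/t14.png

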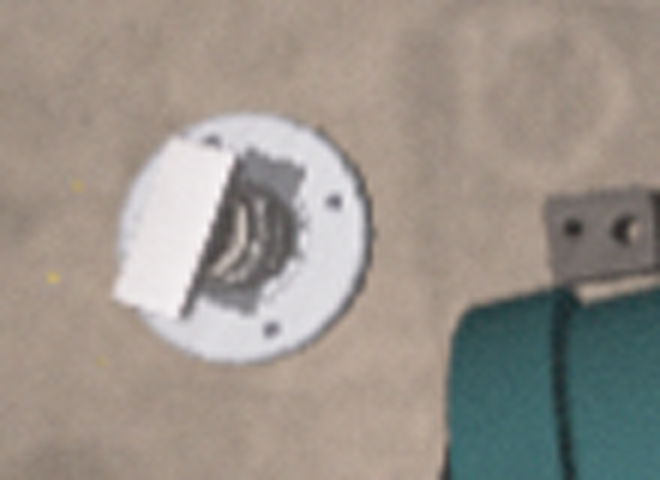

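The top view puts the pad centre at (456.3, 297.9) mm at its expected height of 103 mm. That is within 1 mm of the stack axis at (456, 297), and the pad lies flat.

```bash
python3 -c "
from bench import ctrl
print(ctrl.finish_job())"
```

```text
the job is handed in; nothing more can be done
None
```

The pressing stack is built on the press plate in the order asked: short bushing, bearing, spacer ring, then the larger bare aluminium block laid flat. The job is handed in at about 38 s of robot time.

- **Placing:** I gripped each round part twice at right angles, so it sat centred in the gripper. Each part above the bushing was let go after a light contact of about 5 N at the height it should have. The bushing went down by height alone, with no clear contact reading.
- **Centring:** By the robot's own position readings, the round parts were let go within 1 mm of the same axis at (456, 297) mm. The last top view put the pad at (456.3, 297.9) mm, within 1 mm of that axis.
- **Bystanders:** The last scene picture, taken after the pad was let go, shows the tall bushing, black block and bottle still standing. The arm was clear of everything at hand-in.
- **Disagreement:** The wrist camera read about 1.5 to 3 mm off along one tool axis compared with the other measurements. I checked this against the spacer's gripped position and corrected for it when gripping the pad.

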